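Lock the bayonet filler cap onto a gearbox oil tank

ROBOT

A 6-joint arm with a two-finger parallel gripper is mounted at the origin on the work surface. World frame = base frame: x ahead of the robot, y to its left, z up, the work surface at z = 0. Lengths are in mm, angles in rad, forces in N, time in s.
With the tool pointing down it reaches from about 225 to 875 mm from the base axis. Payload 3.4 kg.
Tool frame: the origin (TCP) lies on the centre line of the jaws, within the pads' length; the fingertips stand 22 mm ahead of it and the grasp point (between the pads) lies 3 mm ahead of it; z points along the fingers, x is the direction in which the jaws open and shut, and the axes are right-handed (so a half turn about z gives the same grasp; the last joint's range is limited). The gripper opens to 85 mm and grips with 20 to 120 N. Pads are 22 mm wide; open, the fingers measure 114 mm over their backs; the gripper's body (76 mm by 85 mm) begins 54 mm behind the grasp point. The pads swing forward as they close: fully open they stand 13 mm farther back than shut.
Start: joints at [1.157, 0.276, 1.505, -0, 1.361, -0.121], TCP at [165.98, 550.555, 253.328] pointing down, gripper open.
Joint ranges: [-2.89, 2.89], [-0.75, 2.08], [0.22, 2.7], [-1.18, 4.32], [0.11, 2.71], [-2.7, 2.7]. Speed limits (rad/s): [2.57, 2.57, 3.14, 3.14, 3.14, 3.14].

INTERFACE

Orientations are given as [roll, pitch, yaw] about the fixed x, y, z axes, in that order (R = Rz(yaw) Ry(pitch) Rx(roll)).
In Python, from station import sensors, optics, job gives the robot as it stands.
- The arm moves only by the tool carry_out, never from a script. Its argument "steps" is a list of rows, each a list of 6 numbers: the shift along the tool's x, y, z in mm, then the turn, a rotation vector about the tool's x, y, z in rad. A call has exactly 10 rows; each row shifts and turns the commanded pose from where the row before left it, along the tool's axes as they then stand; what a row does not reach is not made up. A row lasts 1/10 s, in which the tool goes at most 50 mm and 8.59 degrees, less where a joint would pass 70% of its speed; a pose out of reach is approached as far as the arm can. A call with a gripper value outside its range is refused whole. "gripper" is the gripper command: -1 is shut, 1 is fully open, values between are in proportion, set as the call begins (left out, the last holds). The fingers move at their own pace and stop on an object; the grip force is fixed at half the most. Time passes only in rows, so rows that do not move let the fingers close, or fill a call up. It gives the time, the measured TCP pose, the force and the opening at its end, in the units of the state.
- sensors.read_state(): the state, without advancing time (a new reading comes with each control period).
- optics.capture(name): name is "scene" or "top"; returns (picture, depth): 420x560x3 uint8, blue, green, red; 420x560 float32, mm along the optical axis (not along the pixel's ray), 0 where there is no reading.
- optics.get_calibration(name): a dict with "K" (3x3 intrinsics, pixels), "xyz" and "attitude" of the camera in the world. Camera axes: x right, y down, z forward; pixel columns grow to the right and rows downward; lengths in mm; the calibration is good to about 2 mm. A picture is of the moment at which its call begins. get_calibration takes no time and is no camera call.
- job.close_job(): hands the job in, once; it reports no verdict.
The state is a dict: "clock": time; "q": joint angles; "joint_velocities": joint speeds; "effort": joint torques, N m; "tool_pos": TCP position; "ee_rot": TCP orientation; "contact_force": force on the tool from outside, world axes, zero at the start; "moment": the same for the moment, N m; "grip_width": opening from 0.0 (shut) to 1.0 (fully open).
Only numpy, scipy, OpenCV 4.12 (cv2) and the standard library are available. Lean on these libraries where they do the work, as an engineer would, in place of code of your own. Each camera call takes 0.05 s, during which the arm holds its last target.

TASK

Pick up the metal filler cap and fit it on the neck of the grey oil tank: find the two slots with its lugs, press it down against the spring, turn it clockwise (seen from above) until it stops, then let go so that it springs up into its locked place. Work gently and by feel: never press the cap, or wrench its lugs, against the neck with more than 5 kg of force (50 N), and leave the other things on the bench where they are.

Things in the scene. Friction and masses are not known exactly. Their poses are not given: they have to be found in the camera images.
- cap: Loose aluminium filler cap, about 0.16 kg, 60 mm tall, standing upright on the bench on its plug. Origin: centre of the plug's underside, z up along its axis. Heights over the origin: plug 40 mm in diameter, 0 to 22 mm (lowest 5 mm taper to 32 mm); cover disc 68 mm in diameter, 22 to 28 mm; black grip bar on top, 28 to 60 mm.
- cap_bar (a point): Middle of the cap's grip bar, 44 mm above the cap's origin; axes as the cap. The bar is 48 mm long (x), 14 mm thick (y), 32 mm high.
- cap_lugs (a point): Point on the cap's axis level with the middle of its two lugs, 10 mm above the cap's origin; axes as the cap. The lugs stick out of the plug at +x and -x (right under the bar's ends), each 9 mm wide (y), 6 mm high, reaching 27 mm from the axis. A half turn of the cap makes no difference.
- tank: Grey oil tank fixed to the bench, 170 x 170 mm, 85 mm high, a small breather 22 mm high in its +x +y corner. Origin: centre of its underside, z up. In the middle of its top stands the bayonet neck, an aluminium collar 76 mm in diameter. Locked, the cap's bar lies along the tank's x axis, give or take 23 degrees, as the collar is clamped on at an angle that is not measured.
- neck (a point): Centre of the collar's flat top face, 119 mm above the bench; axes as the tank. Bore 44 mm in diameter. Two opposite slots, 12 to 15 mm wide, reach 29 mm from the axis, on a line 60 degrees counter-clockwise (from above) of the tank's x axis, give or take 23 degrees: find it by feel or by eye. The lugs pass when within about 4 degrees of it. The cap's origin is 7 mm below this point when the lugs stand on the face.
- flange (a point): On the neck's axis, 6 mm below the face: underside of the flange. Lugs wholly below it (cap's origin 19 mm or more below the face) can turn clockwise by 60 to 65 degrees to a solid stop (lever arm 25 mm: 1 Nm is 40 N on the lugs), not the other way. At 22 mm the disc is down on the face (solid). At the stop the underside has 3 mm deep pockets: let go, the spring lifts the lugs into them; locked, the origin is 16 mm below the face.
- bore (a point): On the neck's axis, 9 mm below the face: top of the spring plunger in the bore (28 mm in diameter) at rest. It pushes the cap's plug up with 1 N at first contact, about 12 N with the cap right down (0.8 N per mm). Unlocked in the slots the cap rests on it with its origin about 10 mm below the face.
- oil_bottle: White oil bottle with a red cap, 52 mm in diameter, 130 mm tall, standing loose on the bench beyond the tank: leave it alone. Origin: centre of its underside.
- bearing: Loose steel bearing ring, 64 mm in diameter, 16 mm high, lying on the bench: leave it alone. Origin: centre of its underside.
- wrench: Loose steel wrench, 170 mm long, lying on the bench along its own x: leave it alone. Origin: underside, near its middle.
There are look-alikes about, which are no part of the job. Several things look just like the cap: the one meant starts farthest from the robot's base.

How it is judged (in metres and radians):
On the way, in this order (a step that is already met when the one before it is completed fails the run):
1. the cap is lifted off the bench (height (world z) of cap above 0.04 m), for 0.1 s.
2. the cap's lugs are pressed through the slots to below the flange (z of cap in the frame of neck below -0.0182 m and horizontal distance between cap and neck below 0.005 m), for 0.1 s.
At the end, for the whole second after the job is handed in: The cap is let go and at rest, upright (within 0.08 rad), centred on the neck within 5 mm, its grip bar within 0.6 rad of the tank's x axis, and its origin 16 mm (within 1.6 mm) below the collar's face: the lugs are sprung up into the locking pockets at the stop (z of cap in the frame of neck between -0.0176 and -0.0144 m and horizontal distance between cap and neck below 0.005 m and angle between the x axis of cap and the x axis of tank, either way round below 0.6 rad and angle between cap's own z axis and vertical below 0.08 rad and linear speed of cap below 0.02 m/s); the robot touches nothing.
It fails at once if the cap pressed or wrenched against the tank with more than 50 N (contact force between cap and tank above 50 N).
It fails at once if the bottle, bearing or wrench moved by more than 15 mm (distance of any of oil_bottle, bearing, wrench from where it was at the start of the episode above 0.015 m).
It also fails if it takes over 67 s, if anything falls off the work surface, if the arm or the gripper's body presses on something with over 40 N, if the wrist force passes 120 N, or if a joint passes its speed limit or range.

## Working session

There is one attempt and no reset: what is moved stays moved. The work goes in short steps, Python scripts to look and compute and a tool call to move; the robot and the scene stay as the last step left them, time stands still between calls to the robot, and variables do not carry over. Pictures are saved under pics/ and viewed, and the job is handed in when it is done.

Besides the shell and the picture viewer there is one more tool, called after "Call:" as name(argument=value, ...), one argument or row to a line, values as JSON. carry_out: Moves the arm, as the interface text tells. Its arguments: {"type":"object","properties":{"steps":{"type":"array"},"gripper":{"type":"number"}},"required":["steps"]}

```bash
ls; mkdir -p pics; python3 - <<'E'
from station import sensors, optics, job
import cv2, numpy as np
s=sensors.read_state(); print(s)
for n in("scene","top"):
    c=optics.get_calibration(n); print(n,c)
    p,d=optics.capture(n); cv2.imwrite(f'pics/{n}0.png',p); np.save(f'{n}0.npy',d); np.save(f'{n}0c.npy',p)
E
```

```text
pics
{'clock': 0.0, 'q': array([ 1.15697696e+00,  2.76620563e-01,  1.50615077e+00, -7.77974873e-06,
        1.36071076e+00, -1.21008218e-01]), 'joint_velocities': array([ 0.00171031, -0.00066993, -0.00034364,  0.00043107,  0.00102772,
        0.00041416]), 'effort': array([ 2.90805956e-04, -4.16766572e+01, -2.45807576e+01, -1.23712866e-04,
        1.10169151e-02, -2.51883404e-05]), 'tool_pos': array([165.78116178, 550.0626061 , 252.41807657]), 'ee_rot': array([-3.14137212e+00,  1.87654292e-03,  1.27798702e+00]), 'contact_force': array([-0.26883109, -0.193534  , -0.50004195]), 'moment': array([-0.00651635, -0.02317223, -0.00286789]), 'grip_width': 0.9998055398455074}
scene {'K': array([[417.01015943,   0.        , 284.94203303],
       [  0.        , 417.01015943, 207.88626166],
       [  0.        ,   0.        ,   1.        ]]), 'xyz': array([ 840.44912148, -244.9869902 ,  758.17676939]), 'attitude': array([-2.59930566,  0.00642915,  0.91508304])}
top {'K': array([[420.35727429,   0.        , 278.71375935],
       [  0.        , 420.35727429, 209.36014368],
       [  0.        ,   0.        ,   1.        ]]), 'xyz': array([411.75214558, -18.94364488, 781.47809018]), 'attitude': array([-2.99752264,  0.03118381, -1.54629084])}
```

View pics/scene0.png

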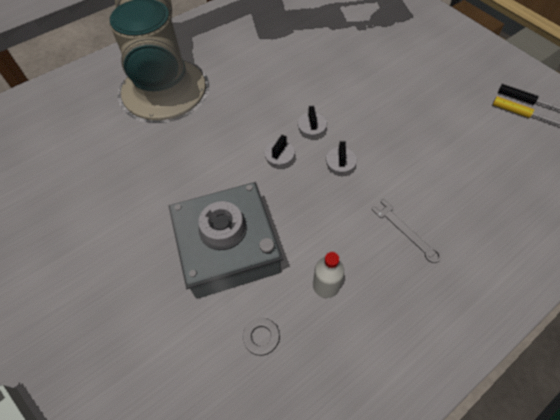

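View pics/top0.png

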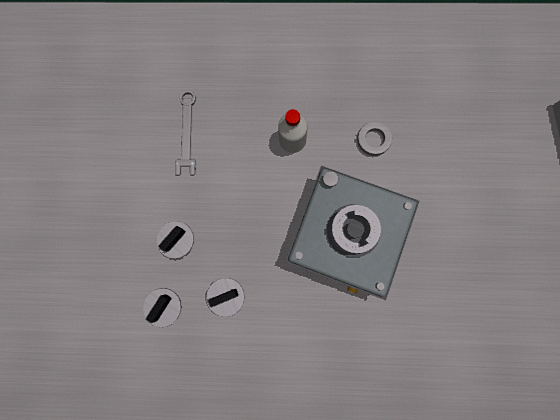

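The top view shows three cap look-alikes at about (175,240), (162,308) and (225,297). The tank collar is at (356,229), the wrench at (187,135), the bottle at (292,130) and the bearing at (374,138).

```bash
cat > h.py <<'E'
import numpy as np, cv2
from scipy.spatial.transform import Rotation as R
from station import sensors, optics
def ray(n,u,v,z):
    c=optics.get_calibration(n);K=c['K'];Rm=R.from_euler('xyz',c['attitude']).as_matrix()
    d=Rm@np.linalg.inv(K)@np.array([u,v,1.]);o=c['xyz'];return o+d*(z-o[2])/d[2]
def proj(n,P):
    c=optics.get_calibration(n);Rm=R.from_euler('xyz',c['attitude']).as_matrix()
    q=c['K']@(Rm.T@(np.array(P,float)-c['xyz']));return q[:2]/q[2]
def cloud(n,d):
    c=optics.get_calibration(n);Rm=R.from_euler('xyz',c['attitude']).as_matrix()
    v,u=np.mgrid[:d.shape[0],:d.shape[1]]
    p=np.stack([u,v,np.ones_like(u)],-1)@np.linalg.inv(c['K']).T*d[...,None]
    return p@Rm.T+c['xyz']
E
python3 - <<'E'
from h import *
np.set_printoptions(precision=2,suppress=True)
for n in("top","scene"):
    p=np.load(f'{n}0c.npy'); d=np.load(f'{n}0.npy'); hsv=cv2.cvtColor(p,cv2.COLOR_BGR2HSV)
    m=(p.max(2)<40).astype(np.uint8)
    cl=cloud(n,d)
    k,lab,st,ce=cv2.connectedComponentsWithStats(m)
    for i in range(1,k):
        if 60<st[i,4]<600:
            z=np.median(cl[lab==i][:,2]); 
            P=ray(n,*ce[i],60)
            ys,xs=np.where(lab==i); top=cl[lab==i]; t=np.array([ray(n,a,b,60)[:2] for a,b in zip(xs,ys)])
            r=cv2.minAreaRect(t.astype(np.float32))
            w,V=np.linalg.eigh(np.cov(t.T)); a=np.degrees(np.arctan2(V[1,1],V[0,1]))
            print(n,ce[i],st[i,4],'z',z,np.percentile(top[:,2],90),P[:2],np.hypot(*P[:2]),r,a)
for u,v in((175,240),(162,308),(225,297)): P=ray('top',u,v,28);print(P,np.hypot(*P[:2]))
p=np.load('top0c.npy')
cv2.imwrite('pics/neck.png',cv2.resize(p[160:310,270:430],None,fx=4.5,fy=4.5,interpolation=cv2.INTER_CUBIC)[:600])
cv2.imwrite('pics/caps.png',cv2.resize(p[210:340,130:260],None,fx=4.5,fy=4.5,interpolation=cv2.INTER_CUBIC))
E
```

```text
top [333.73   0.66] 62 z -428.88379634312787 -424.3186755374253 [910.39 -86.7 ] 914.5093830285078 ((910.7094116210938, -83.43246459960938), (2.0300445556640625, 77.90750122070312), 0.1709216833114624) 90.67927749244046
top [381.26   0.78] 72 z -428.69436245997804 -424.6545105185278 [ 910.41 -174.53] 926.9920791856274 ((910.9837036132812, -176.70465087890625), (2.0232346057891846, 101.24408721923828), 0.17031708359718323) 89.94019818486284
top [514.01   0.68] 147 z -426.4859874106978 -422.62263859500604 [ 911.33 -416.27] 1001.8974569434381 ((910.6837768554688, -415.1014709472656), (3.996143341064453, 164.12124633789062), 0.16589125990867615) 90.10099039452162
top [360.4  226.02] 121 z 89.84498163681656 110.4116230703271 [ 489.82 -134.7 ] 508.00471967851684 ((489.8629150390625, -134.87124633789062), (59.53083801269531, 28.14838218688965), 23.9361572265625) -156.04464652857635
top [330.63 223.05] 65 z 89.69384569393492 105.76979821364473 [493.89 -83.8 ] 500.94966071474096 ((496.30487060546875, -84.3449478149414), (10.793526649475098, 38.22578048706055), 74.59222412109375) 162.6582414691
[... 1404 characters left out ...]
] 385.8695481119478 ((374.7698669433594, 92.0625991821289), (20.983976364135742, 61.09375), 24.325952529907227) 122.32220685485531
scene [341.98 153.64] 133 z 59.29873980658215 61.43604601583072 [471.96 185.27] 507.02452028310535 ((471.13555908203125, 185.71600341796875), (12.670492172241211, 61.87666320800781), 51.65914535522461) 139.08953863858494
scene [551.23 410.22] 345 z -688.0324158240714 -655.2926018841247 [1032.33  108.03] 1037.9658528202378 ((1035.5589599609375, 109.04305267333984), (21.6395263671875, 58.45335006713867), 0.16092894971370697) 90.82605326192524
[460.83 193.33  28.  ] 499.74254048496454
[340.27 209.26  28.  ] 399.4694702380479
[362.28  98.28  28.  ] 375.37578663442247
```

View pics/neck.png

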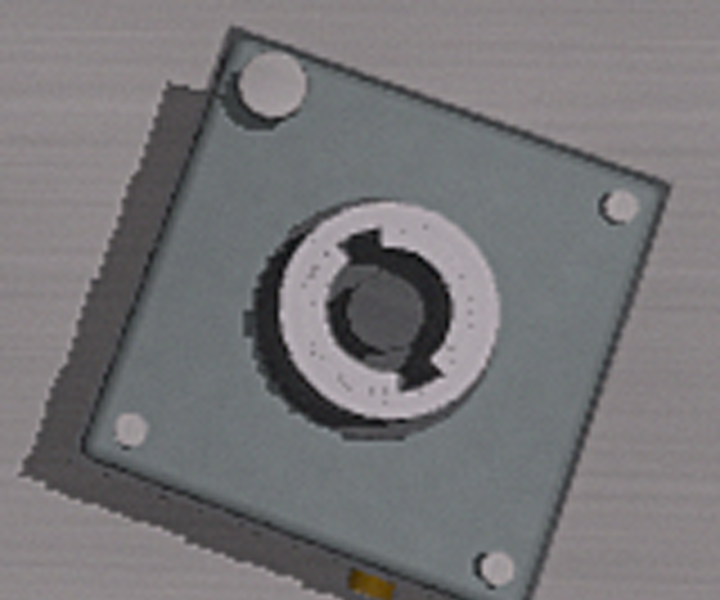

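View pics/caps.png

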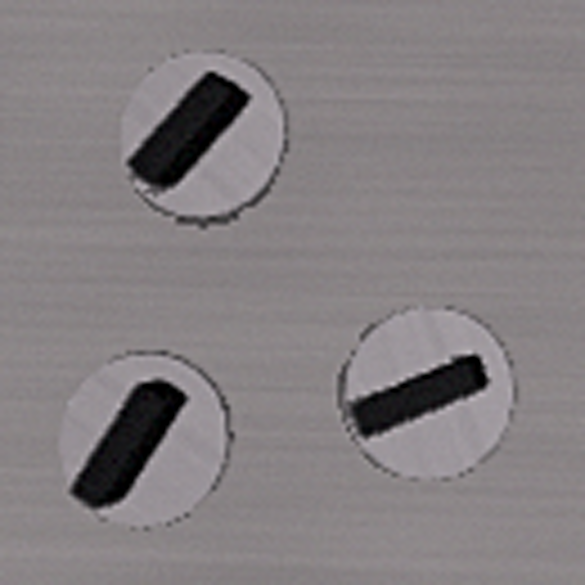

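There are three look-alike caps in the top view: (172,239) is 499 mm from the base, (158,308) is 400 mm, and (223,297) is 376 mm. I choose (172,239). The crop shows its black bar running lower-left to upper-right. Next I refine the positions.

```bash
python3 - <<'E'
from h import *
np.set_printoptions(precision=2,suppress=True)
C=dict(cap=(461,191),neck=(490,-133))
for n in("top","scene"):
    p=np.load(f'{n}0c.npy'); d=np.load(f'{n}0.npy'); cl=cloud(n,d)
    def near(c,r): return np.hypot(cl[...,0]-c[0],cl[...,1]-c[1])<r
    # table z
    print(n,'table z',np.median(cl[near((461,191),90)&~near((461,191),50)][:,2]))
    m=near(C['cap'],45)
    b=m&(cl[...,2]>56)&(cl[...,2]<65)
    ys,xs=np.where(b); t=np.array([ray(n,a,c,60)[:2] for a,c in zip(xs,ys)]).astype(np.float32)
    print(' bar top',b.sum(),np.median(cl[b][:,2]),t.mean(0),cv2.minAreaRect(t))
    w,V=np.linalg.eigh(np.cov(t.T)); print('  eig ang',np.degrees(np.arctan2(V[1,1],V[0,1]))%180)
    b=(m&(cl[...,2]>20)&(cl[...,2]<34)&(p.min(2)>90)) 
    ys,xs=np.where(m&(cl[...,2]>18)); t=np.array([ray(n,a,c,28)[:2] for a,c in zip(xs,ys)]).astype(np.float32)
    ys,xs=np.where(b); t=np.array([ray(n,a,c,28)[:2] for a,c in zip(xs,ys)]).astype(np.float32)
    h=cv2.convexHull(t); print(' disc',b.sum(),np.median(cl[b][:,2]),cv2.minEnclosingCircle(t),cv2.fitEllipse(h))
    m=near(C['neck'],55); f=m&(cl[...,2]>114)&(cl[...,2]<124)&(p.min(2)>95)
    ys,xs=np.where(f); t=np.array([ray(n,a,c,119)[:2] for a,c in zip(xs,ys)]).astype(np.float32)
    h=cv2.convexHull(t); print(' face',f.sum(),np.median(cl[f][:,2]),t.mean(0),cv2.minEnclosingCircle(t),cv2.fitEllipse(h))
    c0=np.array(cv2.minEnclosingCircle(t)[0]); 
    # slots: rectified image at face height
    N=480; im=np.zeros((N,N,2),np.float32)
    sc=0.2
    for i in range(N):
        for j in range(0,N):
            im[i,j]=(0,0)
    I,J=np.mgrid[:N,:N]; X=c0[0]+(N/2-I)*sc; Y=c0[1]+(N/2-J)*sc
    cal=optics.get_calibration(n);Rm=R.from_euler('xyz',cal['attitude']).as_matrix()
    q=(np.stack([X,Y,np.full_like(X,119.)],-1)-cal['xyz'])@Rm@cal['K'].T; q=(q[...,:2]/q[...,2:]).astype(np.float32)
    w=cv2.remap(p,q[...,0],q[...,1],cv2.INTER_CUBIC); cv2.imwrite(f'pics/rect_{n}.png',w)
    g=w.min(2).astype(float)
    for r in (24.5,26,27.5):
        a=np.radians(np.arange(0,360,1)); x=r*np.cos(a); y=r*np.sin(a)
        v=cv2.remap(w.min(2),(N/2-y/sc).astype(np.float32)[None],(N/2-x/sc).astype(np.float32)[None],cv2.INTER_LINEAR)[0]
        dk=v<110; e=np.where(np.diff(dk.astype(int)))[0]; print('  r',r,'dark edges deg',e, 'start dark',dk[0])
    # tank edges
    tm=near(C['neck'],135)&(cl[...,2]>80)&(cl[...,2]<90)
    ys,xs=np.where(tm); t=np.array([ray(n,a,c,85)[:2] for a,c in zip(xs,ys)]).astype(np.float32); print(' tank',cv2.minAreaRect(t))
E
python3 -c "
import cv2,numpy as np
a=cv2.imread('pics/rect_top.png');b=cv2.imread('pics/rect_scene.png');cv2.imwrite('pics/rect.png',cv2.resize(np.hstack([a,b]),(800,400)))"
```

```text
top table z 0.27808775472516345Traceback (most recent call last):
  File "<stdin>", line 11, in <module>
  File "h.py", line 5, in ray
    c=optics.get_calibration(n);K=c['K'];Rm=R.from_euler('xyz',c['attitude']).as_matrix()
ValueError: time passes only in moves, steps and waits
[ WARN:0@0.011] global loadsave.cpp:275 findDecoder imread_('pics/rect_top.png'): can't open/read file: check file path/integrity
[ WARN:0@0.011] global loadsave.cpp:275 findDecoder imread_('pics/rect_scene.png'): can't open/read file: check file path/integrity
Traceback (most recent call last):
cv2.error: OpenCV(4.12.0) :-1: error: (-5:Bad argument) in function 'resize'
> Overload resolution failed:
>  - src data type = object is not supported
>  - Expected Ptr<cv::UMat> for argument 'src'
```

Repeated calibration calls are refused, so I'll cache the calibration.

```bash
cat > h.py <<'E'
import numpy as np, cv2, os, pickle
from scipy.spatial.transform import Rotation as R
from station import sensors, optics
if not os.path.exists('cal.pkl'):
    pickle.dump({n:optics.get_calibration(n) for n in('top','scene')},open('cal.pkl','wb'))
CAL=pickle.load(open('cal.pkl','rb'))
def _g(n):
    c=CAL[n]; return c['K'],R.from_euler('xyz',c['attitude']).as_matrix(),c['xyz']
def ray(n,u,v,z):
    K,Rm,o=_g(n); uv=np.stack(np.broadcast_arrays(np.asarray(u,float),v,1.),-1)
    d=uv@np.linalg.inv(K).T@Rm.T; return o+d*((z-o[2])/d[...,2])[...,None]
def proj(n,P):
    K,Rm,o=_g(n); q=(np.asarray(P,float)-o)@Rm@K.T; return q[...,:2]/q[...,2:]
def cloud(n,d):
    K,Rm,o=_g(n); v,u=np.mgrid[:d.shape[0],:d.shape[1]]
    return (np.stack([u,v,np.ones_like(u)],-1)@np.linalg.inv(K).T*d[...,None])@Rm.T+o
def rect(n,p,c0,z,N=480,sc=0.2):
    I,J=np.mgrid[:N,:N]; X=c0[0]+(N/2-I)*sc; Y=c0[1]+(N/2-J)*sc
    q=proj(n,np.stack([X,Y,np.full_like(X,z)],-1)).astype(np.float32)
    return cv2.remap(p,q[...,0],q[...,1],cv2.INTER_CUBIC)
E
cat > meas.py <<'E'
from h import *
np.set_printoptions(precision=2,suppress=True)
C=dict(cap=(461,191),neck=(490,-133))
W=[]
for n in("top","scene"):
    p=np.load(f'{n}0c.npy'); d=np.load(f'{n}0.npy'); cl=cloud(n,d)
    def near(c,r): return np.hypot(cl[...,0]-c[0],cl[...,1]-c[1])<r
    def at(b,z): ys,xs=np.where(b); return ray(n,xs,ys,z)[:,:2].astype(np.float32)
    m=near(C['cap'],45)
    b=m&(cl[...,2]>56)&(cl[...,2]<65); t=at(b,60)
    w,V=np.linalg.eigh(np.cov(t.T))
    print(n,'bar top',b.sum(),np.median(cl[b][:,2]),t.mean(0),cv2.minAreaRect(t),'eig',np.degrees(np.arctan2(V[1,1],V[0,1]))%180)
    b=m&(cl[...,2]>20)&(cl[...,2]<34)&(p.min(2)>90); t=at(b,28)
    print(' disc',b.sum(),np.median(cl[b][:,2]),cv2.minEnclosingCircle(t),cv2.fitEllipse(cv2.convexHull(t)))
    f=near(C['neck'],55)&(cl[...,2]>114)&(cl[...,2]<124)&(p.min(2)>95); t=at(f,119)
    cc=cv2.minEnclosingCircle(t)
    print(' face',f.sum(),np.median(cl[f][:,2]),cc,cv2.fitEllipse(cv2.convexHull(t)))
    N,sc=480,.2; w=rect(n,p,cc[0],119); W.append(w)
    for r in (24.5,26,27.5):
        a=np.radians(np.arange(0,360,1)); x=r*np.cos(a); y=r*np.sin(a)
        v=cv2.remap(w.min(2),(N/2-y/sc).astype(np.float32)[None],(N/2-x/sc).astype(np.float32)[None],cv2.INTER_LINEAR)[0]
        dk=v<110; print('  r',r,np.where(np.diff(dk.astype(int)))[0],dk[0])
    tm=near(C['neck'],135)&(cl[...,2]>80)&(cl[...,2]<90); print(' tank',cv2.minAreaRect(at(tm,85)))
cv2.imwrite('pics/rect.png',cv2.resize(np.hstack(W),(800,400)))
E
python3 meas.py
```

```text
top bar top 230 60.011261952599284 [461.7 194.3] ((461.84527587890625, 193.9474639892578), (14.854374885559082, 47.46762466430664), 51.21879196166992) eig 141.13748182121714
 disc 730 28.174082422057836 ((462.3457946777344, 194.31712341308594), 33.9507942199707) ((462.1316833496094, 194.4349365234375), (66.70772552490234, 67.26460266113281), 18.89162254333496)
 face 1120 119.05801401211022 ((479.62408447265625, -118.15497589111328), 38.058467864990234) ((479.76995849609375, -118.39410400390625), (74.89812469482422, 75.9880142211914), 125.45645904541016)
  r 24.5 [  6  38 188 219] False
  r 26 [  5  37 187 220] False
  r 27.5 [  5  39 186 220] False
 tank ((479.0154724121094, -117.29682922363281), (168.49111938476562, 168.5264892578125), 70.6756820678711)
scene bar top 123 60.147318507716705 [463.92 192.72] ((464.3206787109375, 192.20895385742188), (12.88851261138916, 49.24249267578125), 48.60538864135742) eig 140.64698626917303
 disc 447 28.359687827970333 ((463.3473205566406, 192.9044647216797), 34.958866119384766) ((463.3466491699219, 193.38690185546875), (66.4884262084961, 68.75216674804688), 55.14469528198242)
 face 848 118.55069388424045 ((480.6391296386719, -118.9872055053711), 38.896785736083984) ((480.79791259765625, -118.96147918701172), (75.63990783691406, 77.32681274414062), 77.7564468383789)
  r 24.5 [  7  41 184 220] False
  r 26 [  7  40 184 220] False
  r 27.5 [  7  41 185 217] False
 tank ((482.4098815917969, -119.40829467773438), (168.32843017578125, 170.03884887695312), 70.63070678710938)
```

View pics/rect.png

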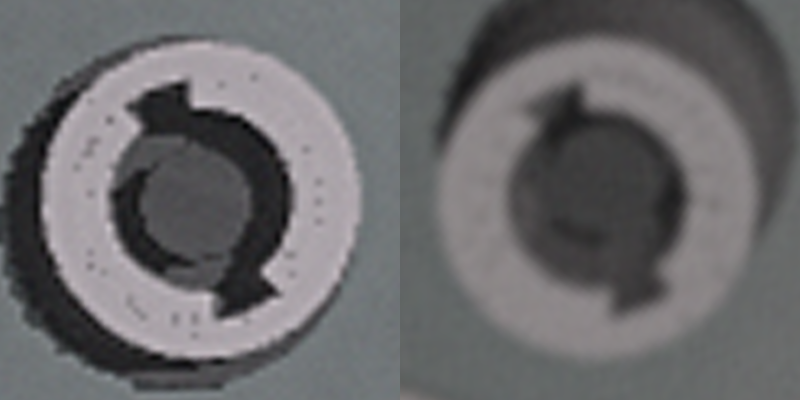

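The collar centre is at about (480.2,-118.6). The slot line is at about 22.7° world and the tank yaw is about -19.4°, so the slots sit about 42° from the tank's x. The cap is at about (462.6,193.9) with its bar at about 141°. Now I approach above the cap.

Call:
carry_out(
  steps=[
    [-25.6, 38.7, 0, 0, 0, 0],
    [-25.6, 38.7, 0, 0, 0, 0],
    [-25.6, 38.7, 0, 0, 0, 0],
    [-25.6, 38.7, 0, 0, 0, 0],
    [-25.6, 38.7, 0, 0, 0, 0],
    [-25.6, 38.7, 0, 0, 0, 0],
    [-25.6, 38.7, 0, 0, 0, 0],
    [-25.6, 38.7, 0, 0, 0, 0],
    [-25.6, 38.7, 0, 0, 0, 0],
    [-25.6, 38.7, 0, 0, 0, 0],
  ],
  gripper=0.1,
)

```text
clock: 1.1
tool_pos: [463.3, 192.0, 253.1]
ee_rot: [-3.141, -0.0, 1.278]
contact_force: [-0.1, 1.4, 0.4]
grip_width: 0.546
```

Call:
carry_out(
  steps=[
    [0, 0, 0, 0, 0, 0.13],
    [0, 0, 0, 0, 0, 0.13],
    [0, 0, 0, 0, 0, 0.128],
    [0, 0, 20, 0, 0, 0],
    [0, 0, 20, 0, 0, 0],
    [0, 0, 20, 0, 0, 0],
    [0, 0, 20, 0, 0, 0],
    [0, 0, 20, 0, 0, 0],
    [0, 0, 0, 0, 0, 0],
    [0, 0, 0, 0, 0, 0],
  ],
)

```text
clock: 2.1
tool_pos: [462.5, 193.7, 153.2]
ee_rot: [-3.141, 0.001, 0.89]
contact_force: [0.2, -0.0, -0.5]
grip_width: 0.552
```

```bash
cat >> h.py <<'E'
def togo(t, yaw=None):
    s=sensors.read_state(); Rm=R.from_euler('xyz',s['ee_rot']).as_matrix()
    print('t',round(s['clock'],2),'tcp',s['tool_pos'],'rpy',s['ee_rot'],'F',s['contact_force'],'M',s['moment'],'w',s['grip_width'],'q6',s['q'][5])
    print('togo tool',Rm.T@(np.array(t)-s['tool_pos']), None if yaw is None else 'rotz %.4f'%((s['ee_rot'][2]-yaw+np.pi)%(2*np.pi)-np.pi))
np.set_printoptions(precision=3,suppress=True)
E
python3 -c "
from h import *
togo((462.6,193.9,56),np.radians(51))"
```

```text
t 2.1 tcp [462.502 193.737 153.224] rpy [-3.141  0.001  0.89 ] F [ 0.237 -0.018 -0.543] M [0.014 0.003 0.008] w 0.5521188827435082 q6 -0.632301835439742
togo tool [ 0.254  0.032 97.223] rotz -0.0001
```

Call:
carry_out(
  steps=[
    [0, 0, 14, 0, 0, 0],
    [0, 0, 14, 0, 0, 0],
    [0, 0, 14, 0, 0, 0],
    [0, 0, 14, 0, 0, 0],
    [0, 0, 13, 0, 0, 0],
    [0, 0, 12, 0, 0, 0],
    [0, 0, 9, 0, 0, 0],
    [0, 0, 6, 0, 0, 0],
    [0, 0, 1, 0, 0, 0],
    [0, 0, 0, 0, 0, 0],
  ],
)

```text
clock: 3.1
tool_pos: [463.0, 193.9, 56.6]
ee_rot: [3.141, -0.001, 0.89]
contact_force: [-0.4, 0.6, 0.1]
grip_width: 0.551
```

```bash
python3 -c "
from h import *
togo((462.6,193.9,56),np.radians(51))
p,d=optics.capture('scene'); cv2.imwrite('pics/g1.png',cv2.resize(p[90:230,260:430],None,fx=4,fy=4,interpolation=cv2.INTER_CUBIC))"
```

```text
t 3.1 tcp [462.961 193.853  56.622] rpy [ 3.141 -0.001  0.89 ] F [-0.449  0.61   0.122] M [-0.029  0.009  0.   ] w 0.5508626717827546 q6 -0.6322578142425173
togo tool [-0.192 -0.31   0.622] rotz -0.0002
```

View pics/g1.png

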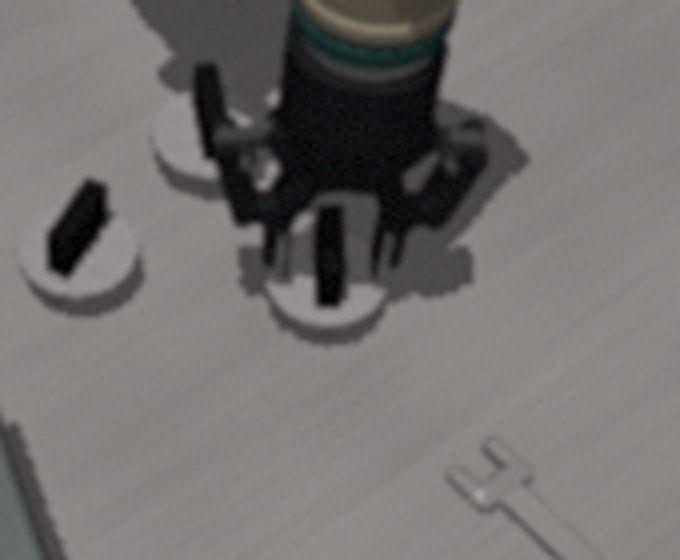

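The crop shows the bar at about (330,255), midway between the two open fingers, and the disc below it is clear. Closing.

Call:
carry_out(
  steps=[
    [0, 0, 0, 0, 0, 0],
    [0, 0, 0, 0, 0, 0],
    [0, 0, 0, 0, 0, 0],
    [0, 0, 0, 0, 0, 0],
    [0, 0, 0, 0, 0, 0],
    [0, 0, 0, 0, 0, 0],
    [0, 0, 0, 0, 0, 0],
    [0, 0, 0, 0, 0, 0],
    [0, 0, 0, 0, 0, 0],
    [0, 0, 0, 0, 0, 0],
  ],
  gripper=-1,
)

```text
clock: 4.15
tool_pos: [463.1, 193.9, 56.8]
ee_rot: [3.141, -0.001, 0.89]
contact_force: [-0.5, -0.2, 5.7]
grip_width: 0.152
```

```bash
python3 -c "
from h import *
togo((462.6,193.9,56),np.radians(51))"
```

```text
t 4.15 tcp [463.099 193.88   56.839] rpy [ 3.141 -0.001  0.89 ] F [-0.543 -0.151  5.668] M [-0.002  0.031 -0.017] w 0.15192427550260387 q6 -0.6322673569376115
togo tool [-0.299 -0.401  0.839] rotz -0.0001
```

Call:
carry_out(
  steps=[
    [0, 0, -5, 0, 0, 0],
    [0, 0, -10, 0, 0, 0],
    [0, 0, -18, 0, 0, 0],
    [0, 0, -25, 0, 0, 0],
    [0, 0, -25, 0, 0, 0],
    [0, 0, -25, 0, 0, 0],
    [0, 0, -25, 0, 0, 0],
    [0, 0, -20, 0, 0, 0],
    [0, 0, -12, 0, 0, 0],
    [0, 0, -5, 0, 0, 0],
  ],
)

```text
clock: 5.15
tool_pos: [462.8, 193.8, 227.5]
ee_rot: [3.141, -0.002, 0.89]
contact_force: [-0.2, -0.4, -1.9]
grip_width: 0.151
```

```bash
python3 -c "
from h import *
togo((480.2,-118.6,226),np.radians(112.7))"
```

```text
t 5.15 tcp [462.848 193.83  227.529] rpy [ 3.141 -0.002  0.89 ] F [-0.197 -0.407 -1.898] M [0.004 0.013 0.018] w 0.15086895635967154 q6 -0.6322899338942818
togo tool [-231.864  210.126    1.381] rotz -1.0770
```

Call:
carry_out(
  steps=[
    [-15, 13.6, 0, 0, 0, 0],
    [-23, 20.8, 0, 0, 0, 0],
    [-27, 24.5, 0, 0, 0, 0],
    [-27, 24.5, 0, 0, 0, 0],
    [-27, 24.5, 0, 0, 0, 0],
    [-27, 24.5, 0, 0, 0, 0],
    [-27, 24.5, 0, 0, 0, 0],
    [-25, 22.6, 0, 0, 0, 0],
    [-20, 18.1, 0, 0, 0, 0],
    [-13.9, 12.5, 0, 0, 0, 0],
  ],
)

```text
clock: 6.15
tool_pos: [479.2, -120.5, 225.2]
ee_rot: [-3.14, 0.001, 0.888]
contact_force: [0.4, -0.2, -1.2]
grip_width: 0.151
```

Call:
carry_out(
  steps=[
    [0, 0, 0, 0, 0, -0.1],
    [0, 0, 0, 0, 0, -0.13],
    [0, 0, 0, 0, 0, -0.14],
    [0, 0, 0, 0, 0, -0.14],
    [0, 0, 0, 0, 0, -0.14],
    [0, 0, 0, 0, 0, -0.14],
    [0, 0, 0, 0, 0, -0.14],
    [0, 0, 0, 0, 0, -0.147],
    [0, 0, 0, 0, 0, 0],
    [0, 0, 0, 0, 0, 0],
  ],
)

```text
clock: 7.15
tool_pos: [479.5, -118.5, 225.6]
ee_rot: [-3.14, -0.001, 1.964]
contact_force: [-1.0, 0.6, -2.4]
grip_width: 0.148
```

```bash
python3 -c "
from h import *
togo((480.2,-118.6,190),np.radians(112.7))"
```

```text
t 7.15 tcp [ 479.472 -118.487  225.553] rpy [-3.14  -0.001  1.964] F [-0.984  0.566 -2.444] M [0.031 0.038 0.014] w 0.14817148893163834 q6 -2.3473631666552874
togo tool [-0.429  0.67  35.552] rotz -0.0030
```

Call:
carry_out(
  steps=[
    [-0.4, 0.7, 5, 0, 0, 0],
    [0, 0, 6, 0, 0, 0],
    [0, 0, 6, 0, 0, 0],
    [0, 0, 6, 0, 0, 0],
    [0, 0, 6, 0, 0, 0],
    [0, 0, 4, 0, 0, 0],
    [0, 0, 2.5, 0, 0, 0],
    [0, 0, 0, 0, 0, 0],
    [0, 0, 0, 0, 0, 0],
    [0, 0, 0, 0, 0, 0],
  ],
)

```text
clock: 8.15
tool_pos: [480.9, -118.9, 191.1]
ee_rot: [3.141, 0.0, 1.967]
contact_force: [-0.0, 0.1, -2.2]
grip_width: 0.153
```

```bash
python3 - <<'E'
from h import *
togo((480.2,-118.6,190),np.radians(112.7))
zc=sensors.read_state()['tool_pos'][2]-56.8+28
for n in('scene','top'):
    p,d=optics.capture(n); cl=cloud(n,d)
    u,v=proj(n,(480,-118,140)).astype(int)
    cv2.imwrite(f'pics/h_{n}.png',cv2.resize(p[max(0,v-70):v+70,u-80:u+80],None,fx=4,fy=4,interpolation=cv2.INTER_CUBIC))
    b=(np.hypot(cl[...,0]-480,cl[...,1]+118)<42)&(abs(cl[...,2]-zc)<4)&(p.min(2)>80)
    ys,xs=np.where(b); 
    if len(xs)>20:
        t=ray(n,xs,ys,zc)[:,:2].astype(np.float32); h=cv2.convexHull(t)
        from scipy.optimize import least_squares
        # outer points: circle r=34 fit on hull
        H=h[:,0]; print(n,len(xs),np.median(cl[b][:,2]),zc,cv2.minEnclosingCircle(t))
        f=least_squares(lambda c:np.hypot(H[:,0]-c[0],H[:,1]-c[1])-34,(480,-118),loss='soft_l1',f_scale=.5); print(f.x,f.fun)
E
```

```text
t 8.15 tcp [ 480.92  -118.86   191.053] rpy [3.141 0.    1.967] F [-0.015  0.072 -2.247] M [-0.038 -0.055 -0.01 ] w 0.15269579578900383 q6 -2.3499337390143817
togo tool [ 0.518 -0.564  1.053] rotz -0.0000
scene 473 162.1326098091024 162.25315969176114 ((482.90093994140625, -119.28282165527344), 34.04340362548828)
[ 482.024 -119.429] [ 0.2   -0.421 -0.056 -0.427 -0.235 -1.708 -2.25  -2.18  -0.951 -0.32
 -0.238 -0.615 -0.473 -0.927 -1.063 -0.631 -0.572 -0.14  -1.012 -0.176
  0.26   0.859]
top 59 162.3867841603527 162.25315969176114 ((449.630859375, -127.79098510742188), 9.266860008239746)
[ 483.454 -121.854] [-7.067 -7.24  -5.887 -4.364  0.135  1.589  3.043  1.776  1.26   0.802
  0.03  -2.412]
```

View pics/h_scene.png

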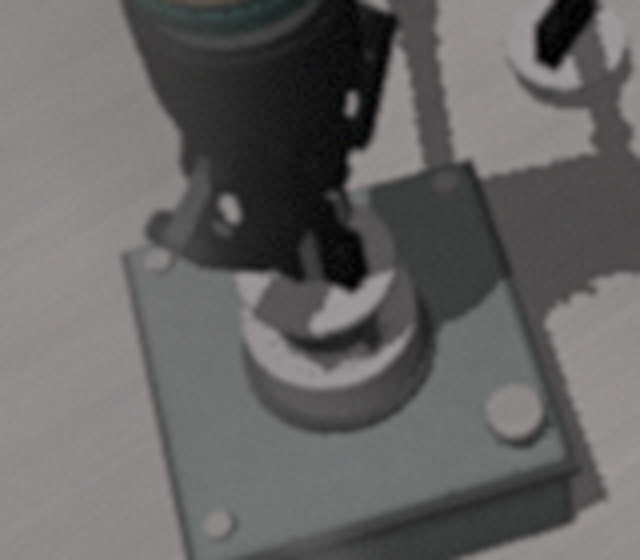

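View pics/h_top.png

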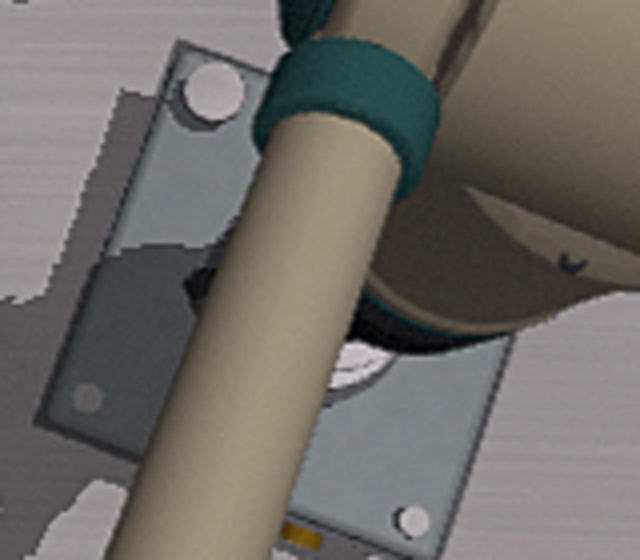

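In the scene crop the cap sits just above the collar at about (325,300), upright, roughly 1 mm too far in +x. I'll correct that and then descend in small steps, watching the force.

Call:
carry_out(
  steps=[
    [0.5, -0.9, 2, 0, 0, 0],
    [0, 0, 3, 0, 0, 0],
    [0, 0, 3, 0, 0, 0],
    [0, 0, 3, 0, 0, 0],
    [0, 0, 2, 0, 0, 0],
    [0, 0, 2, 0, 0, 0],
    [0, 0, 2, 0, 0, 0],
    [0, 0, 1.5, 0, 0, 0],
    [0, 0, 1, 0, 0, 0],
    [0, 0, 0, 0, 0, 0],
  ],
)

```text
clock: 9.25
tool_pos: [479.7, -118.6, 171.2]
ee_rot: [-3.142, -0.0, 1.967]
contact_force: [-0.9, -0.9, -1.6]
grip_width: 0.153
```

```bash
python3 - <<'E'
from h import *
togo((479.9,-118.7,168.8),np.radians(112.7))
E
```

```text
t 9.25 tcp [ 479.654 -118.65   171.156] rpy [-3.142 -0.     1.967] F [-0.922 -0.916 -1.589] M [-0.005  0.008 -0.043] w 0.1528849723928837 q6 -2.3505597321709697
togo tool [-0.142  0.208  2.356] rotz 0.0000
```

No contact force beyond the cap's weight. Lugs should meet the face at about TCP z = 168.8.

Call:
carry_out(
  steps=[
    [0, 0, 0.5, 0, 0, 0],
    [0, 0, 0.5, 0, 0, 0],
    [0, 0, 0.5, 0, 0, 0],
    [0, 0, 0.5, 0, 0, 0],
    [0, 0, 0.5, 0, 0, 0],
    [0, 0, 0.5, 0, 0, 0],
    [0, 0, 0.5, 0, 0, 0],
    [0, 0, 0, 0, 0, 0],
    [0, 0, 0, 0, 0, 0],
    [0, 0, 0, 0, 0, 0],
  ],
)

```text
clock: 10.25
tool_pos: [479.7, -118.7, 167.8]
ee_rot: [3.141, 0.0, 1.967]
contact_force: [0.2, -0.1, -1.7]
grip_width: 0.154
```

```bash
python3 - <<'E'
from h import *
togo((479.9,-118.7,168.8),np.radians(112.7))
E
```

```text
t 10.25 tcp [ 479.729 -118.692  167.818] rpy [3.141 0.    1.967] F [ 0.186 -0.146 -1.711] M [-0.021 -0.018  0.025] w 0.15415901508471214 q6 -2.3505474174700045
togo tool [-0.073  0.155 -0.982] rotz 0.0000
```

Already 1 mm past face level with no load, so the lugs seem to be in the slots. Continuing.

Call:
carry_out(
  steps=[
    [0, 0, 0.5, 0, 0, 0],
    [0, 0, 0.5, 0, 0, 0],
    [0, 0, 0.5, 0, 0, 0],
    [0, 0, 0.5, 0, 0, 0],
    [0, 0, 0.5, 0, 0, 0],
    [0, 0, 0.5, 0, 0, 0],
    [0, 0, 0, 0, 0, 0],
    [0, 0, 0, 0, 0, 0],
    [0, 0, 0, 0, 0, 0],
    [0, 0, 0, 0, 0, 0],
  ],
)

```text
clock: 11.25
tool_pos: [479.8, -118.7, 164.8]
ee_rot: [3.141, 0.0, 1.967]
contact_force: [0.9, -0.1, 0.6]
grip_width: 0.154
```

```bash
python3 - <<'E'
from h import *
togo((479.9,-118.7,168.8),np.radians(112.7))
E
```

```text
t 11.25 tcp [ 479.751 -118.683  164.845] rpy [3.141 0.    1.967] F [ 0.942 -0.112  0.647] M [ 0.074  0.079 -0.014] w 0.15351605803751653 q6 -2.3505420098011225
togo tool [-0.074  0.131 -3.955] rotz 0.0001
```

The spring is engaging at the expected 2.3 N, so the lugs are in the slots. Pressing on.

Call:
carry_out(
  steps=[
    [0, 0, 0.9, 0, 0, 0],
    [0, 0, 0.9, 0, 0, 0],
    [0, 0, 0.9, 0, 0, 0],
    [0, 0, 0.9, 0, 0, 0],
    [0, 0, 0.9, 0, 0, 0],
    [0, 0, 0.9, 0, 0, 0],
    [0, 0, 0.9, 0, 0, 0],
    [0, 0, 0.7, 0, 0, 0],
    [0, 0, 0, 0, 0, 0],
    [0, 0, 0, 0, 0, 0],
  ],
)

```text
clock: 12.25
tool_pos: [479.8, -118.7, 158.1]
ee_rot: [3.141, 0.0, 1.967]
contact_force: [-1.9, 0.2, 5.0]
grip_width: 0.152
```

```bash
python3 - <<'E'
from h import *
togo((479.9,-118.7,155.3),np.radians(112.7))
E
```

```text
t 12.25 tcp [ 479.766 -118.676  158.127] rpy [3.141 0.    1.967] F [-1.884  0.223  5.043] M [0.146 0.285 0.01 ] w 0.151787111854168 q6 -2.350550481059078
togo tool [-0.073  0.113  2.827] rotz 0.0000
```

Call:
carry_out(
  steps=[
    [0, 0, 0.5, 0, 0, 0],
    [0, 0, 0.5, 0, 0, 0],
    [0, 0, 0.5, 0, 0, 0],
    [0, 0, 0.5, 0, 0, 0],
    [0, 0, 0.4, 0, 0, 0],
    [0, 0, 0.3, 0, 0, 0],
    [0, 0, 0, 0, 0, 0],
    [0, 0, 0, 0, 0, 0],
    [0, 0, 0, 0, 0, 0],
    [0, 0, 0, 0, 0, 0],
  ],
)

```text
clock: 13.25
tool_pos: [479.8, -118.7, 155.7]
ee_rot: [3.141, 0.0, 1.967]
contact_force: [-2.2, 0.1, 7.7]
grip_width: 0.157
```

```bash
python3 - <<'E'
from h import *
togo((479.9,-118.7,155.3),np.radians(112.7))
E
```

```text
t 13.25 tcp [ 479.783 -118.688  155.736] rpy [3.141 0.    1.967] F [-2.232  0.079  7.696] M [0.17  0.426 0.062] w 0.15702051009955453 q6 -2.3505244885089356
togo tool [-0.056  0.103  0.436] rotz 0.0000
```

Call:
carry_out(
  steps=[
    [0, 0, 0.3, 0, 0, 0],
    [0, 0, 0.3, 0, 0, 0],
    [0, 0, 0.2, 0, 0, 0],
    [0, 0, 0, 0, 0, 0.02],
    [0, 0, 0, 0, 0, 0.02],
    [0, 0, 0, 0, 0, 0.02],
    [0, 0, 0, 0, 0, 0.02],
    [0, 0, 0, 0, 0, 0.02],
    [0, 0, 0, 0, 0, 0.02],
    [0, 0, 0, 0, 0, 0],
  ],
)

```text
clock: 14.25
tool_pos: [480.3, -118.9, 155.2]
ee_rot: [3.14, 0.001, 1.847]
contact_force: [-2.3, 0.7, 8.2]
grip_width: 0.152
```

```bash
python3 - <<'E'
from h import *
togo((479.9,-118.7,155.3),np.radians(112.7-62.5))
E
```

```text
t 14.25 tcp [ 480.252 -118.905  155.194] rpy [3.14  0.001 1.847] F [-2.307  0.681  8.231] M [ 0.127  0.345 -0.002] w 0.1515549891707819 q6 -2.230253753126893
togo tool [ 0.293 -0.283 -0.107] rotz 0.9706
```

Turned 7° freely with no torque, so the lugs are under the flange. I'll turn up to just before the earliest possible stop.

Call:
carry_out(
  steps=[
    [0, 0, 0, 0, 0, 0.08],
    [0, 0, 0, 0, 0, 0.08],
    [0, 0, 0, 0, 0, 0.08],
    [0, 0, 0, 0, 0, 0.08],
    [0, 0, 0, 0, 0, 0.08],
    [0, 0, 0, 0, 0, 0.08],
    [0, 0, 0, 0, 0, 0.08],
    [0, 0, 0, 0, 0, 0.08],
    [0, 0, 0, 0, 0, 0.08],
    [0, 0, 0, 0, 0, 0],
  ],
)

```text
clock: 15.25
tool_pos: [481.1, -119.5, 155.5]
ee_rot: [3.138, 0.0, 1.126]
contact_force: [-1.8, -0.2, 8.7]
grip_width: 0.148
```

```bash
python3 - <<'E'
from h import *
togo((479.9,-118.7,155.3),np.radians(112.7-62.5))
E
```

```text
t 15.25 tcp [ 481.066 -119.476  155.45 ] rpy [3.138 0.    1.126] F [-1.793 -0.183  8.694] M [-0.073  0.142 -0.041] w 0.14753218164951604 q6 -1.509136549231154
togo tool [ 0.198 -1.387  0.145] rotz 0.2495
```

Call:
carry_out(
  steps=[
    [0, 0, 0, 0, 0, 0.02],
    [0, 0, 0, 0, 0, 0.02],
    [0, 0, 0, 0, 0, 0.02],
    [0, 0, 0, 0, 0, 0.02],
    [0, 0, 0, 0, 0, 0.02],
    [0, 0, 0, 0, 0, 0.02],
    [0, 0, 0, 0, 0, 0],
    [0, 0, 0, 0, 0, 0],
    [0, 0, 0, 0, 0, 0],
    [0, 0, 0, 0, 0, 0],
  ],
)

```text
clock: 16.25
tool_pos: [481.1, -119.5, 155.4]
ee_rot: [3.138, -0.0, 1.007]
contact_force: [-0.4, -0.4, 8.5]
grip_width: 0.153
```

```bash
python3 - <<'E'
from h import *
togo((479.9,-118.7,155.3),np.radians(112.7-62.5))
E
```

```text
t 16.25 tcp [ 481.07  -119.54   155.449] rpy [ 3.138 -0.     1.007] F [-0.361 -0.41   8.477] M [-0.105  0.133 -0.042] w 0.15340278280951947 q6 -1.3905295605987307
togo tool [ 0.085 -1.438  0.143] rotz 0.1309
```

Call:
carry_out(
  steps=[
    [0, 0, 0, 0, 0, 0.01],
    [0, 0, 0, 0, 0, 0.01],
    [0, 0, 0, 0, 0, 0.01],
    [0, 0, 0, 0, 0, 0.01],
    [0, 0, 0, 0, 0, 0.01],
    [0, 0, 0, 0, 0, 0.01],
    [0, 0, 0, 0, 0, 0],
    [0, 0, 0, 0, 0, 0],
    [0, 0, 0, 0, 0, 0],
    [0, 0, 0, 0, 0, 0],
  ],
)

```text
clock: 17.25
tool_pos: [481.1, -119.5, 155.4]
ee_rot: [3.138, -0.0, 0.947]
contact_force: [-1.0, -0.8, 8.2]
grip_width: 0.151
```

```bash
python3 - <<'E'
from h import *
togo((479.9,-118.7,155.3),np.radians(112.7-62.5))
E
```

```text
t 17.25 tcp [ 481.087 -119.525  155.442] rpy [ 3.138 -0.     0.947] F [-1.049 -0.814  8.182] M [-0.066  0.132  0.053] w 0.15071960365643972 q6 -1.3306237657339162
togo tool [-0.023 -1.446  0.136] rotz 0.0711
```

Call:
carry_out(
  steps=[
    [0, 0, 0, 0, 0, 0.01],
    [0, 0, 0, 0, 0, 0.01],
    [0, 0, 0, 0, 0, 0.01],
    [0, 0, 0, 0, 0, 0.01],
    [0, 0, 0, 0, 0, 0],
    [0, 0, 0, 0, 0, 0],
    [0, 0, 0, 0, 0, 0],
    [0, 0, 0, 0, 0, 0],
    [0, 0, 0, 0, 0, 0],
    [0, 0, 0, 0, 0, 0],
  ],
)

```text
clock: 18.25
tool_pos: [481.1, -119.5, 155.5]
ee_rot: [3.138, -0.001, 0.907]
contact_force: [0.6, -0.4, 8.3]
grip_width: 0.148
```

```bash
python3 - <<'E'
from h import *
togo((479.9,-118.7,155.3),np.radians(112.7-62.5))
E
```

```text
t 18.25 tcp [ 481.091 -119.521  155.476] rpy [ 3.138 -0.001  0.907] F [ 0.612 -0.365  8.299] M [-0.108  0.18  -0.   ] w 0.14777559490600015 q6 -1.2905489190008763
togo tool [-0.087 -1.444  0.17 ] rotz 0.0311
```

Call:
carry_out(
  steps=[
    [0, 0, 0, 0, 0, 0.01],
    [0, 0, 0, 0, 0, 0.01],
    [0, 0, 0, 0, 0, 0.01],
    [0, 0, 0, 0, 0, 0.01],
    [0, 0, 0, 0, 0, 0],
    [0, 0, 0, 0, 0, 0],
    [0, 0, 0, 0, 0, 0],
    [0, 0, 0, 0, 0, 0],
    [0, 0, 0, 0, 0, 0],
    [0, 0, 0, 0, 0, 0],
  ],
)

```text
clock: 19.25
tool_pos: [481.1, -119.5, 155.5]
ee_rot: [3.138, -0.001, 0.867]
contact_force: [-0.7, -0.8, 8.1]
grip_width: 0.152
```

```bash
python3 - <<'E'
from h import *
togo((479.9,-118.7,155.3),np.radians(112.7-62.5))
E
```

```text
t 19.25 tcp [ 481.071 -119.53   155.457] rpy [ 3.138 -0.001  0.867] F [-0.723 -0.823  8.109] M [-0.105  0.139 -0.009] w 0.15184891337112633 q6 -1.2505575327025873
togo tool [-0.125 -1.43   0.151] rotz -0.0089
```

Call:
carry_out(
  steps=[
    [0, 0, 0, 0, 0, 0.01],
    [0, 0, 0, 0, 0, 0.01],
    [0, 0, 0, 0, 0, 0.01],
    [0, 0, 0, 0, 0, 0.01],
    [0, 0, 0, 0, 0, 0],
    [0, 0, 0, 0, 0, 0],
    [0, 0, 0, 0, 0, 0],
    [0, 0, 0, 0, 0, 0],
    [0, 0, 0, 0, 0, 0],
    [0, 0, 0, 0, 0, 0],
  ],
)

```text
clock: 20.25
tool_pos: [480.8, -119.7, 155.4]
ee_rot: [3.138, -0.0, 0.828]
contact_force: [-1.1, -0.9, 8.4]
grip_width: 0.152
```

```bash
python3 - <<'E'
from h import *
togo((479.9,-118.7,155.3),np.radians(112.7-62.5))
E
```

```text
t 20.25 tcp [ 480.83  -119.677  155.439] rpy [ 3.138 -0.     0.828] F [-1.122 -0.881  8.421] M [-0.131  0.219  0.179] w 0.15249388341401157 q6 -1.2109991609417285
togo tool [ 0.091 -1.346  0.134] rotz -0.0482
```

The stop is starting to be felt: Mz = 0.18 Nm, and the TCP is shifting slightly. I'll go a little further to seat it.

Call:
carry_out(
  steps=[
    [0, 0, 0, 0, 0, 0.005],
    [0, 0, 0, 0, 0, 0.005],
    [0, 0, 0, 0, 0, 0.005],
    [0, 0, 0, 0, 0, 0.005],
    [0, 0, 0, 0, 0, 0],
    [0, 0, 0, 0, 0, 0],
    [0, 0, 0, 0, 0, 0],
    [0, 0, 0, 0, 0, 0],
    [0, 0, 0, 0, 0, 0],
    [0, 0, 0, 0, 0, 0],
  ],
)

```text
clock: 21.25
tool_pos: [480.8, -119.8, 155.4]
ee_rot: [3.138, 0.0, 0.809]
contact_force: [-0.6, -0.7, 8.4]
grip_width: 0.15
```

```bash
python3 - <<'E'
from h import *
togo((479.9,-118.7,155.3),np.radians(112.7-62.5))
E
```

```text
t 21.25 tcp [ 480.788 -119.763  155.447] rpy [3.138 0.    0.809] F [-0.63  -0.702  8.441] M [-0.239  0.209  0.432] w 0.15024100596782178 q6 -1.191882965451145
togo tool [ 0.156 -1.377  0.141] rotz -0.0670
```

Mz is 0.43 Nm (about 17 N at the lugs), which is a firm stop. I'll let it rise with the spring while held at the stop, then check the force.

Call:
carry_out(
  steps=[
    [0, 0, -0.5, 0, 0, 0],
    [0, 0, -0.5, 0, 0, 0],
    [0, 0, -0.5, 0, 0, 0],
    [0, 0, -0.5, 0, 0, 0],
    [0, 0, -0.5, 0, 0, 0],
    [0, 0, -0.5, 0, 0, 0],
    [0, 0, -0.3, 0, 0, 0],
    [0, 0, 0, 0, 0, 0],
    [0, 0, 0, 0, 0, 0],
    [0, 0, 0, 0, 0, 0],
  ],
)

```text
clock: 22.25
tool_pos: [480.6, -119.6, 157.0]
ee_rot: [3.139, 0.0, 0.807]
contact_force: [3.4, -4.8, -4.2]
grip_width: 0.155
```

```bash
python3 - <<'E'
from h import *
togo((479.9,-118.7,155.3),np.radians(112.7-62.5))
E
```

```text
t 22.25 tcp [ 480.59 -119.57  156.98] rpy [3.139 0.    0.807] F [ 3.445 -4.818 -4.244] M [-0.855 -0.702  0.458] w 0.15496985096916757 q6 -1.19077531895775
togo tool [ 0.152 -1.104  1.678] rotz -0.0687
```

It rose only 1.5 mm and now resists, with a net pull. Either friction from the stop torque holds it, or the lugs aren't fully under the pockets. I'll go back down, relax the torque and try again.

Call:
carry_out(
  steps=[
    [0, 0, 0.6, 0, 0, 0],
    [0, 0, 0.6, 0, 0, 0],
    [0, 0, 0.7, 0, 0, 0],
    [0, 0, 0.7, 0, 0, 0],
    [0, 0, 0.7, 0, 0, 0],
    [0, 0, 0, 0, 0, -0.01],
    [0, 0, 0, 0, 0, -0.005],
    [0, 0, 0, 0, 0, 0],
    [0, 0, 0, 0, 0, 0],
    [0, 0, 0, 0, 0, 0],
  ],
)

```text
clock: 23.25
tool_pos: [480.7, -119.5, 156.4]
ee_rot: [3.138, -0.001, 0.822]
contact_force: [-0.3, -4.4, 12.4]
grip_width: 0.15
```

```bash
python3 - <<'E'
from h import *
togo((479.9,-118.7,155.3),np.radians(112.7-62.5))
p,d=optics.capture('scene'); u,v=proj('scene',(480,-118,140)).astype(int)
cv2.imwrite('pics/s2.png',cv2.resize(p[v-60:v+60,u-80:u+80],None,fx=5,fy=5,interpolation=cv2.INTER_CUBIC))
E
```

```text
t 23.25 tcp [ 480.653 -119.532  156.444] rpy [ 3.138 -0.001  0.822] F [-0.311 -4.369 12.422] M [-0.757  0.117  0.292] w 0.14986495913429904 q6 -1.2049769517005133
togo tool [ 0.096 -1.122  1.14 ] rotz -0.0546
```

View pics/s2.png

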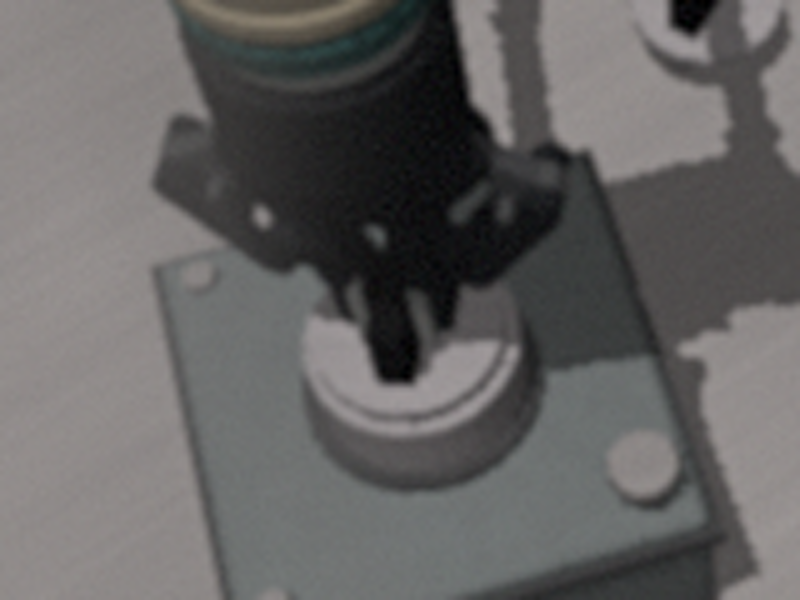

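The disc is close to the collar face at about (410,420), and the cap is slightly bound by the grip, with a side moment of -0.76 Nm. The stop torque is still there, so I let go and let the spring align it.

Call:
carry_out(
  steps=[
    [0, 0, 0, 0, 0, 0],
    [0, 0, 0, 0, 0, 0],
    [0, 0, 0, 0, 0, 0],
    [0, 0, 0, 0, 0, 0],
    [0, 0, 0, 0, 0, 0],
    [0, 0, 0, 0, 0, 0],
    [0, 0, 0, 0, 0, 0],
    [0, 0, -2, 0, 0, 0],
    [0, 0, -4, 0, 0, 0],
    [0, 0, -6, 0, 0, 0],
  ],
  gripper=0.1,
)

```text
clock: 24.3
tool_pos: [479.6, -118.6, 166.5]
ee_rot: [-3.141, 0.0, 0.822]
contact_force: [0.0, 0.3, -0.3]
grip_width: 0.554
```

Call:
carry_out(
  steps=[
    [0, 0, -8, 0, 0, 0],
    [0, 0, -10, 0, 0, 0],
    [0, 0, -15, 0, 0, 0],
    [0, 0, -20, 0, 0, 0],
    [0, 0, -20, 0, 0, 0],
    [0, 0, -15, 0, 0, 0],
    [0, 0, -10, 0, 0, 0],
    [0, 0, 0, 0, 0, 0],
    [0, 0, 0, 0, 0, 0],
    [0, 0, 0, 0, 0, 0],
  ],
)

```text
clock: 25.3
tool_pos: [479.1, -118.4, 263.4]
ee_rot: [-3.14, 0.001, 0.822]
contact_force: [0.3, -0.0, -0.7]
grip_width: 0.546
```

```bash
cat > capz.py <<'E'
from h import *
import sys
tag=sys.argv[1]
togo((479.9,-118.7,155.3),np.radians(112.7-62.5))
for n in('scene','top'):
    p,d=optics.capture(n); cl=cloud(n,d)
    u,v=proj(n,(480,-118,140)).astype(int)
    cv2.imwrite(f'pics/{tag}_{n}.png',cv2.resize(p[max(0,v-60):v+60,u-80:u+80],None,fx=5,fy=5,interpolation=cv2.INTER_CUBIC))
    nr=np.hypot(cl[...,0]-480,cl[...,1]+118)<45
    b=nr&(p.min(2)>60)&(abs(cl[...,2]-130)<8.5)
    z=cl[b][:,2]; h,e=np.histogram(z,np.arange(115,140,1)); print(n,'hist',dict(zip(e[:-1].astype(int),h)))
    dd=nr&(cl[...,2]>124)&(cl[...,2]<140)&(p.min(2)>60); P=cl[dd]
    if len(P)>50:
        A=np.c_[P[:,:2]-P[:,:2].mean(0),np.ones(len(P))]; k=np.linalg.lstsq(A,P[:,2],rcond=None)[0]
        print(' disc n',len(P),'z',np.median(P[:,2]),'slopes',k[:2],'std',P[:,2].std())
    bk=nr&(p.max(2)<60)&(cl[...,2]>145)&(cl[...,2]<172)
    t=cl[bk]; 
    if len(t)>30:
        zt=np.percentile(t[:,2],90); tb=nr&(p.max(2)<60)&(abs(cl[...,2]-zt)<3); ys,xs=np.where(tb); q=ray(n,xs,ys,np.median(cl[tb][:,2]))[:,:2].astype(np.float32)
        print(' bar top z',np.median(cl[tb][:,2]),cv2.minAreaRect(q))
E
python3 capz.py a
```

```text
t 25.3 tcp [ 479.133 -118.45   263.429] rpy [-3.14   0.001  0.822] F [ 0.267 -0.011 -0.663] M [-0.021  0.02  -0.017] w 0.5464055934429447 q6 -1.2055150518527398
togo tool [  0.401   0.925 108.127] rotz -0.0542
scene hist {np.int64(115): np.int64(0), np.int64(116): np.int64(0), np.int64(117): np.int64(0), np.int64(118): np.int64(0), np.int64(119): np.int64(0), np.int64(120): np.int64(0), np.int64(121): np.int64(1), np.int64(122): np.int64(0), np.int64(123): np.int64(0), np.int64(124): np.int64(1), np.int64(125): np.int64(3), np.int64(126): np.int64(3), np.int64(127): np.int64(9), np.int64(128): np.int64(35), np.int64(129): np.int64(111), np.int64(130): np.int64(225), np.int64(131): np.int64(229), np.int64(132): np.int64(100), np.int64(133): np.int64(19), np.int64(134): np.int64(2), np.int64(135): np.int64(0), np.int64(136): np.int64(1), np.int64(137): np.int64(1), np.int64(138): np.int64(0)}
 disc n 740 z 130.9234613077952 slopes [-0.012  0.003] std 1.35761822508733
 bar top z 162.9135571772066 ((481.9110412597656, -118.63944244384766), (12.549213409423828, 46.990074157714844), 50.558326721191406)
top hist {np.int64(115): np.int64(0), np.int64(116): np.int64(0), np.int64(117): np.int64(0), np.int64(118): np.int64(0), np.int64(119): np.int64(0), np.int64(120): np.int64(0), np.int64(121): np.int64(0), np.int64(122): np.int64(0), np.int64(123): np.int64(1), np.int64(124): np.int64(0), np.int64(125): np.int64(0), np.int64(126): np.int64(0), np.int64(127): np.int64(0), np.int64(128): np.int64(1), np.int64(129): np.int64(6), np.int64(130): np.int64(11), np.int64(131): np.int64(12), np.int64(132): np.int64(8), np.int64(133): np.int64(2), np.int64(134): np.int64(0), np.int64(135): np.int64(0), np.int64(136): np.int64(0), np.int64(137): np.int64(0), np.int64(138): np.int64(0)}
```

View pics/a_scene.png

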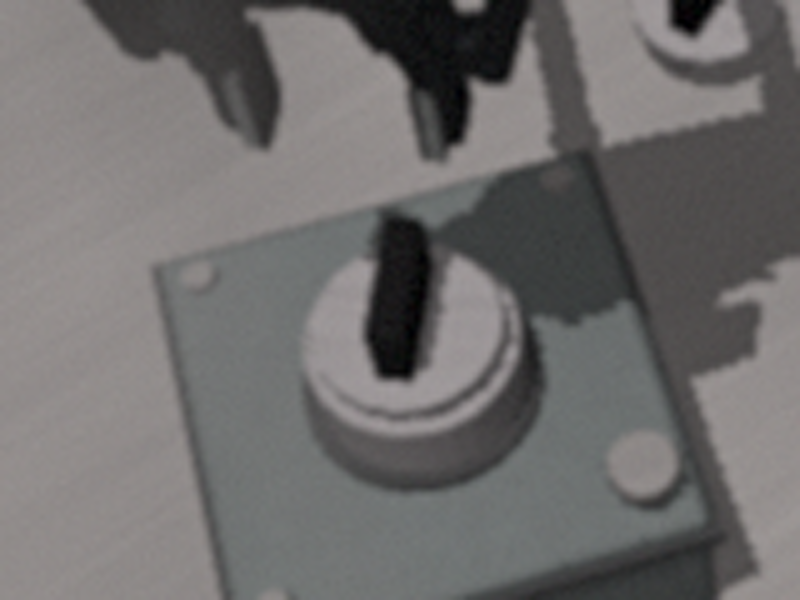

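The disc top is at 130.9 mm and the bar top at 162.9 mm; locked would be 131 and 163. The cap is level, and its bar lies about 20° from the tank's x axis. The gripper is clear. Handing in after a quick check that the other things stayed put.

```bash
python3 - <<'E'
from h import *
p,d=optics.capture('scene'); a=np.load('scene0c.npy')
for nm,(x0,x1,y0,y1) in dict(bottle=(305,355,245,305),bearing=(235,290,310,365),wrench=(370,445,195,270)).items():
    print(nm,np.abs(p[y0:y1,x0:x1].astype(int)-a[y0:y1,x0:x1]).mean(), cv2.phaseCorrelate(*[np.float32(cv2.cvtColor(i[y0:y1,x0:x1],6)) for i in(a,p)])[0])
from station import job
print(job.close_job())
E
```

```text
bottle 12.805111111111112 (0.00459797509742188, 0.15808460569598282)
bearing 13.167382920110192 (0.023186396844469215, 0.03789220184403774)
wrench 13.27442962962963 (0.6049331759077887, 0.4783053896621112)
the job is handed in; nothing more can be done
None
```

The cap is on the neck and sprung up into its locked place, and the job is handed in at about 26 s of the 67 s allowed. I took the farthest of the three look-alike caps, found the slot line by eye at about 42° from the tank's x axis, and pressed the cap through. It turned clockwise about 66° until the stop pushed back at about 0.43 Nm (roughly 17 N on the lugs). I then let go.

**Last checks**

| Check | Measured | Locked / allowed |
|---|---|---|
| Disc top height | 130.9 mm | 131 mm |
| Bar top height | 162.9 mm | 163 mm |
| Bar angle from the tank's x axis | about 20° (0.35 rad) | under 0.6 rad |
| Tilt | about 0.012 rad | under 0.08 rad |
| Distance from the neck's centre | about 1 mm | under 5 mm |

- **Clear of the cap:** the gripper was open and well above it when I handed in.
- **Force:** the highest vertical wrist reading was about 12 N. That is not a direct reading of the force between cap and tank.
- **Other things:** the bottle, bearing and wrench shifted less than a pixel between the first and last pictures, which is small against the 15 mm limit. The picture brightness had changed overall, so I relied on position rather than pixel values.

**One disagreement:** when I tried to lift the cap gently while still gripping it at the stop, it rose only 1.5 mm of the 3.3 mm I commanded and then resisted. I pressed it back, eased the torque and let go. The heights measured afterwards match the locked place, so the pads had probably slipped on the bar.

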